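# Open the long spoon box

### The job

Somebody wants a clean teaspoon: on the counter stand two pine boxes with sliding covers, a long one and a short one. Open the long box: press down the raised tab on its cover and, keeping it down, push the cover along its rails until it is fully open. Leave the short box's tab and cover alone, and do not knock over the milk jug.

Things in the scene. Friction and masses are not known exactly. Their poses are not given: they have to be found in the camera images.
- long_cover (a joint): Cover of the long pine box (fixed, 230 x 110 mm, 77 high): m open, 0 shut (start), 0.11 fully open (stop). It slides level along the box, away from the robot, out past the far end, needs 1 to 2 N once unlatched, stays where left. Latched until the tab is 5 mm down; keep it down for the first 25 mm. Its top is 70 mm above the counter, rail tops 77.
- long_press (a point): Centre of the flat top (40 mm along x, 52 across) of the long box's tab, near the box end by the robot; 84 mm above the counter when up; moves with tab and cover. x: the way the cover opens; z up. The tab's lip, 14 mm high, its face 20 mm ahead (+x), is what a pressing fingertip pushes on. Sprung: sinks up to 12 mm, 2 N at first, 4 N at 5 mm, 6 N at 12; 8 to 9 mm is good.
- short_press (a point): The same point on the tab of the short box (150 x 110 mm, 77 high, else built alike, cover opens 60 mm along +x). To be left alone.
- jug_mid (a point): Stainless milk jug, 72 mm across, 100 mm high, loose, standing between the boxes; the point is on its axis, 50 mm above its base; the handle reaches 58 mm to its -x side; z is its upright axis.
There are look-alikes about, which are no part of the job. Leave any red look-alike of the part that bears jug_mid alone.

How it is judged:
By the outcome, as a careful person would: the job done as asked, in the order asked, and still so for the second after the job is handed in, with the robot touching nothing.
It also fails if it takes over 35 s, if anything falls off the work surface, if the arm or the gripper's body presses on something with over 40 N, if the wrist force passes 120 N, or if a joint passes its speed limit or range.

### The arm

A 6-joint arm with a two-finger parallel gripper is mounted at the origin on the work surface. World frame = base frame: x ahead of the robot, y to its left, z up, the work surface at z = 0. Lengths are in m, angles in degrees, forces in N, time in s.
With the tool pointing down it reaches from about 0.25 to 0.725 m from the base axis. Payload 9.7 kg.
Tool frame: the origin (TCP) lies midway between the tips of the shut fingers; the grasp point (between the pads) lies 19 mm behind it; x points along the fingers, y is the direction in which the jaws open and shut, and the axes are right-handed (so a half turn about x gives the same grasp; the last joint's range is limited). The gripper opens to 85 mm and grips with 20 to 120 N. Pads are 22 mm wide; open, the fingers measure 114 mm over their backs; the gripper's body (76 mm by 85 mm) begins 54 mm behind the grasp point. The pads swing forward as they close: fully open they stand 13 mm farther back than shut.
Start: joints at [75.057, 4.979, 10.078, 95.1, 0, 90], TCP at [0.142, 0.531, 0.195] pointing down, gripper open.
Joint ranges: [-179.16, 179.16], [-48.56, 103.87], [-65.8, 70.77], [-126.05, 130.52], [-82.76, 87.17], [-180, 180]. Speed limits (degrees/s): [127.2, 127.2, 147.25, 180, 180, 180].

### API

Orientations are given as [roll, pitch, yaw] about the fixed x, y, z axes, in that order (R = Rz(yaw) Ry(pitch) Rx(roll)).
In Python, from workcell import bot, cams gives the robot as it stands.
- The arm moves only by the tool apply_moves, never from a script. Its argument "commands" is a list of rows, each a list of 5 numbers: the shift along the tool's x, y, z in m, then the turn about the tool's x in rad, then the opening, from -1 (shut) to 1 (fully open). In form: [[tx, ty, tz, roll, hand], ...]. A call has 1 to 12 rows; each row is the pose to reach, as a shift and turn from the pose measured when the call began, along the tool's axes at that moment; what a row does not reach only later rows make up. A row lasts 1/10 s, in which the tool goes at most 50 mm and 8.59 degrees, less where a joint would pass 70% of its speed; a pose out of reach is approached as far as the arm can. A call with a gripper value outside its range is refused whole. The fingers move at their own pace and stop on an object; "newtons" is the grip in N (left out, the last holds). Time passes only in rows, so rows that repeat a pose let the fingers close. It gives the time, the measured TCP pose, the force and the opening at its end, in the units of the state.
- bot.get_obs(): the state, without advancing time (a new reading comes with each control period).
- cams.camera(name): name is "scene" or "top"; returns a dict with "frame" (400x640x3 uint8, blue, green, red), "depth" (400x640 float32, m along the optical axis (not along the pixel's ray), 0 where there is no reading), "camera_matrix" (3x3 intrinsics, pixels), "R" (3x3) and "t" (3): a world point X has camera coordinates R X + t. Camera axes: x right, y down, z forward; pixel columns grow to the right and rows downward; lengths in m; the calibration is good to about 2 mm. A picture is of the moment at which its call begins.
- bot.job_done(): hands the job in, once; it reports no verdict.
Trained networks look in the newest picture that a camera, given by its name, has taken for a name from the list of things; names that differ only in an ending like _2 or _b are one class to them, and where a whole thing is asked for, a point or a joint stands for the part that bears it (a point fixed in the world has none). Each returns a list of dicts, best first, with "confidence" (0 to 1); they miss things now and then, are a little off and sometimes report something else, mostly with a low value. They report only what shows in the picture. A call takes as long as a camera call. They do not tell look-alikes from the thing itself.
- cams.spot_in(name, camera): "rect" ([left, top, right, bottom] in pixels, round what is visible of it).
The state is a dict: "time": time; "q": joint angles; "qd": joint speeds; "joint_efforts": joint torques, N m; "ee_pos": TCP position; "tcp_rot": TCP orientation; "wrist_force": force on the tool from outside, world axes, zero at the start; "torque": the same for the moment, N m; "opening": finger opening in m.
Only numpy, scipy, OpenCV 4.12 (cv2) and the standard library are available. Lean on these libraries where they do the work, as an engineer would, in place of code of your own. Each camera call takes 0.05 s, during which the arm holds its last target. There are 200 camera calls.

## Working session

There is one attempt and no reset: what is moved stays moved. The work goes in short steps, Python scripts to look and compute and a tool call to move; the robot and the scene stay as the last step left them, time stands still between calls to the robot, and variables do not carry over. Pictures are saved under pics/ and viewed, about 8 in all and at most 12, crops included, and the job is handed in when it is done.

Besides the shell and the picture viewer there is one more tool, called after "Call:" as name(argument=value, ...) on one line, values as JSON. apply_moves: Moves the arm, as the interface text tells. Its arguments: {"type":"object","properties":{"commands":{"type":"array"},"newtons":{"type":"number"}},"required":["commands"]}

```bash
mkdir -p pics; cat > h.py <<'E'
from workcell import bot,cams
import cv2,numpy as np
def world(c,u,v,d):
    K=c["camera_matrix"];p=np.stack([(u-K[0,2])/K[0,0]*d,(v-K[1,2])/K[1,1]*d,d],-1)
    return (p-c["t"])@c["R"]
def cloud(c):
    v,u=np.mgrid[:400,:640];return world(c,u,v,c["depth"].astype(float))
E
python3 - <<'E'
from h import *
o=bot.get_obs();print({k:np.round(o[k],3) for k in o})
for n in("scene","top"):
    c=cams.camera(n);cv2.imwrite(f"pics/{n}0.png",c["frame"]);np.savez(f"{n}0.npz",**c);W=cloud(c)
    print(n,-c["R"].T@c["t"])
    for k in("long_cover","long_press","short_press","jug_mid"):
        for r in cams.spot_in(k,n):
            l,t,rr,b=[int(x) for x in r["rect"]];m=W[t:b,l:rr][c["depth"][t:b,l:rr]>0]
            print(k,np.round(r["confidence"],2),[l,t,rr,b],np.round(np.median(m,0),3) if len(m) else "", np.round(m[:,2].max(),3) if len(m) else "")
E
```

```text
{'time': np.float64(0.0), 'q': array([75.058,  5.01 , 10.034, 95.099, -0.   , 90.002]), 'qd': array([-0.03 , -0.026,  0.033, -0.055, -0.099,  0.019]), 'joint_efforts': array([-1.0000e-03, -5.2039e+01,  4.6480e+01,  1.7000e-02,  0.0000e+00,
        0.0000e+00]), 'ee_pos': array([0.142, 0.531, 0.194]), 'tcp_rot': array([ -89.66 ,   89.925, -104.603]), 'wrist_force': array([0.792, 0.646, 0.311]), 'torque': array([-0.044, -0.001,  0.027]), 'opening': np.float64(0.085)}
scene [ 0.76682991 -0.50712685  0.69907123]
long_cover 0.78 [223, 274, 356, 359] [ 0.566 -0.248  0.07 ] 0.101
long_press 0.8 [228, 280, 265, 317] [ 0.492 -0.263  0.083] 0.101
jug_mid 0.59 [313, 203, 359, 251] [ 0.541 -0.023  0.05 ] 0.103
jug_mid 0.57 [242, 196, 281, 247] [ 0.402 -0.091  0.057] 0.103
top [0.42426957 0.00207132 1.03738645]
long_cover 0.69 [399, 102, 456, 219] [ 0.567 -0.247  0.07 ] 0.103
long_press 0.69 [417, 183, 450, 212] [ 0.494 -0.253  0.083] 0.103
short_press 0.63 [166, 159, 202, 197] [0.534 0.225 0.081] 0.101
jug_mid 0.93 [325, 227, 378, 265] [ 0.401 -0.1    0.004] 0.104
jug_mid 0.65 [293, 149, 328, 199] [ 0.547 -0.018  0.005] 0.106
```

```bash
python3 - <<'E'
import cv2,numpy as np
a=cv2.imread("pics/scene0.png");b=cv2.imread("pics/top0.png")
cv2.imwrite("pics/both.png",np.vstack([a[100:],b[:300]]))
E
```

```text
(no output)
```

View pics/both.png

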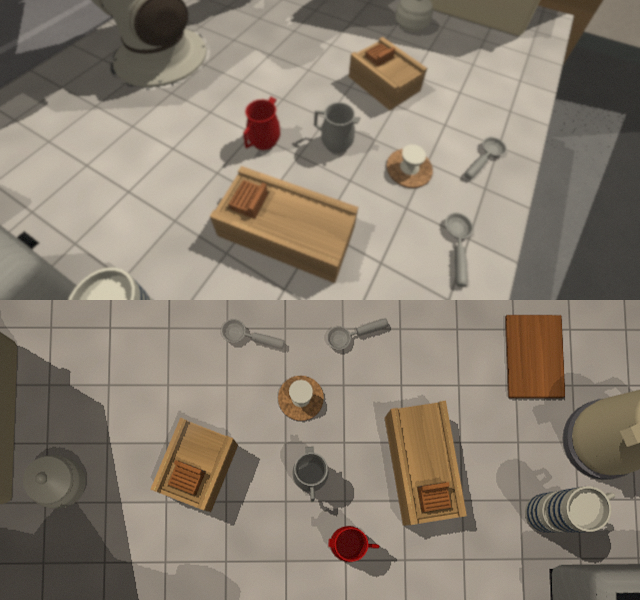

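```bash
python3 - <<'E'
from h import *
c=dict(np.load("top0.npz"));W=cloud(c);d=c["depth"]
# tab top and lip
m=(d>0)&(abs(W[...,0]-.5)<.06)&(abs(W[...,1]+.25)<.06)
for n,lo,hi in(("tab",.079,.0885),("lip",.092,.108)):
    k=m&(W[...,2]>lo)&(W[...,2]<hi);P=W[k];print(n,len(P),P.mean(0).round(4),P.min(0).round(3),P.max(0).round(3),cv2.minAreaRect((P[:,:2]*1000).astype(np.float32)))
# whole box: rails/cover
k=(d>0)&(abs(W[...,0]-.56)<.18)&(W[...,1]<-.15)&(W[...,1]>-.36)&(W[...,2]>.06)&(W[...,2]<.08)
P=W[k];print(len(P),cv2.minAreaRect((P[:,:2]*1000).astype(np.float32)))
for y in np.arange(-.33,-.17,.01):
    pass
k=m&(W[...,2]>.06);v,u=np.where(k)
for vv in range(v.min(),v.max(),3): print(vv,(W[vv,399:458:3,2]*1000).astype(int))
E
```

```text
tab 624 [ 0.4907 -0.2554  0.0832] [ 0.442 -0.31   0.079] [ 0.558 -0.197  0.088] ((504.4488525390625, -253.47438049316406), (114.59477233886719, 105.02556610107422), 6.601454257965088)
lip 120 [ 0.513  -0.2533  0.0973] [ 0.506 -0.28   0.093] [ 0.519 -0.228  0.103] ((513.1312866210938, -253.59085083007812), (8.036458969116211, 52.27033996582031), 8.710831642150879)
5909 ((562.81591796875, -246.9558868408203), (230.15150451660156, 112.38330841064453), 8.549967765808105)
164 [69 74 77 67 69 68 72 68 68 70 71 68 70 69 70 71 66 80 78 76]
167 [60 75 79 69 66 68 70 69 69 68 70 67 73 71 67 73 66 76 76 76]
170 [58 75 75 70 70 72 69 68 67 70 70 71 69 64 65 69 69 71 76 76]
173 [54 75 77 76 67 65 69 71 72 69 70 69 67 70 71 72 68 70 80 78]
176 [47 77 75 77 69 70 67 70 71 71 71 67 70 69 69 67 69 70 76 79]
179 [47 72 76 75 68 71 70 68 66 71 66 70 70 69 69 71 71 70 75 76]
182 [38 65 73 78 69 70 69 68 68 68 70 69 70 66 65 66 67 72 77 78]
185 [38 59 75 75 70 71 69 69 69 61 23 96 95 97 97 97 98 71 73 75]
188 [ 30  59  76  78  70  68   6  83  94 102  97 100  95  92  84  83  82  68
  65  77]
191 [27 52 75 74 76 67 70 80 87 83 83 83 84 83 85 85 83 69 70 77]
194 [25 49 76 75 74 68 70 76 83 83 86 80 83 86 83 82 83 70 68 77]
197 [  16   42 1037   75   76   67   69   71   86   84   81   84   82   84
   83   81   85   68   67   75]
200 [13 38 64 77 77 68 68 68 83 86 84 84 84 84 80 82 82 70 70 76]
203 [ 8 37 63 76 76 71 67 65 81 80 86 82 82 80 81 86 86 68 70 71]
206 [ 2 29 59 77 77 78 65 60 80 84 82 83 83 83 83 82 86 85 68 70]
209 [-7 23 53 76 78 76 69 72 80 80 82 82 82 83  5  9 10 66 68 68]
212 [ 0 21 49 75 74 74 71 70  7  6  9 70 71 71 69 68 68 67 69 67]
215 [ 0 18 44 71 77 75 69 66 69 71 70 67 70 71  6  8 70 66 69 72]
218 [ 1  6 38 67 75 76 72  9  9 47 70 69 69 67 70 72 68 68  0  0]
221 [-5  5 35 63 77 76 73 71 68 67 68 70 -1 -3  0  1  1 -2  2  1]
```

The long box is at right in the top view (cover centre about (425,460) in the stack). The short box is at left, with the grey jug at (312,470) between them and the red look-alike at (350,545). The long box's yaw is about +8.6°, and the press point is about (0.489, -0.257).

```bash
cat >> h.py <<'E'
from scipy.spatial.transform import Rotation as Ro
def go(target,yaw=None):
    o=bot.get_obs();R=Ro.from_euler('xyz',o["tcp_rot"],degrees=True).as_matrix()
    print("t",o["time"],"pos",np.round(o["ee_pos"],4),"F",np.round(o["wrist_force"],2),"shift",np.round(R.T@(np.array(target)-o["ee_pos"]),4))
    a=np.degrees(np.arctan2(R[1,1],R[0,1]));print("tool y heading",a.round(2),"x",R[:,0].round(3))
    if yaw is not None:
        dl=-((yaw-a+90)%180-90);print("roll",np.radians(dl).round(4),"alt",np.radians(dl-np.sign(dl)*180).round(3),"q6",o["q"][5])
E
python3 -c "
from h import *
go([.493,-.2565,.13],98.6)
c=dict(np.load('top0.npz'));W=cloud(c);print(W[c['depth']>0][:,2].max())
P=W[(c['depth']>0)&(W[...,2]>.12)];print([ (a.round(2)) for a in P[::600]])"
```

```text
t 0.5 pos [0.1418 0.5314 0.1951] F [-0.28  0.13 -0.09] shift [ 0.0651 -0.6707  0.5425]
tool y heading 75.05 x [-0. -0. -1.]
roll -0.411 alt 2.731 q6 90.00268401057427
0.2159125936814234
[array([ 0.69, -0.63,  0.14]), array([ 0.64, -0.57,  0.14]), array([ 0.6 , -0.56,  0.21]), array([ 0.58, -0.58,  0.13]), array([ 0.49, -0.53,  0.18]), array([ 0.47, -0.48,  0.16]), array([ 0.46, -0.48,  0.16]), array([ 0.44, -0.47,  0.15]), array([ 0.35, -0.52,  0.17]), array([ 0.34, -0.58,  0.18]), array([ 0.32, -0.52,  0.18]), array([ 0.3 , -0.5 ,  0.14]), array([ 0.28, -0.5 ,  0.13]), array([ 0.26, -0.5 ,  0.12]), array([ 0.26, -0.56,  0.18]), array([ 0.24, -0.54,  0.18]), array([ 0.22, -0.55,  0.18]), array([ 0.2 , -0.57,  0.16])]
```

Call:
apply_moves(commands=[[0,-0.037,0.03,0,-1],[0,-0.075,0.06,0,-1],[0,-0.112,0.09,-0.1,-1],[0,-0.15,0.12,-0.2,-1],[0,-0.187,0.151,-0.3,-1],[0,-0.225,0.18,-0.411,-1],[0,-0.262,0.21,-0.411,-1],[0,-0.3,0.242,-0.411,-1],[0,-0.337,0.272,-0.411,-1],[0,-0.375,0.303,-0.411,-1],[0,-0.41,0.332,-0.411,-1],[0,-0.45,0.364,-0.411,-1]], newtons=40)

```text
time: 1.7
ee_pos: [0.3774, 0.002, 0.1955]
tcp_rot: [-1.4, 89.9, 7.2]
wrist_force: [1.8, 0.8, -0.5]
opening: -0.0001
```

```bash
python3 -c "
from h import *
go([.493,-.2565,.13],98.6)"
```

```text
t 1.7 pos [0.3774 0.002  0.1955] F [ 1.82  0.84 -0.51] shift [ 0.0656 -0.2729  0.0756]
tool y heading 98.6 x [ 0.001  0.    -1.   ]
roll 0.0001 alt -3.142 q6 -8.313881541349122
```

Call:
apply_moves(commands=[[0,-0.045,0.013,0,-1],[0,-0.09,0.025,0,-1],[0,-0.135,0.038,0,-1],[0,-0.18,0.05,0,-1],[0,-0.225,0.063,0,-1],[0,-0.273,0.0756,0,-1],[0.035,-0.273,0.0756,0,-1],[0.0656,-0.273,0.0756,0,-1],[0.0656,-0.273,0.0756,0,-1]])

```text
time: 2.6
ee_pos: [0.4911, -0.2561, 0.1255]
tcp_rot: [136.4, 89.6, 144.9]
wrist_force: [0.3, 0.8, 0.8]
opening: 0.0002
```

```bash
python3 - <<'E'
from h import *
go([.493,-.2565,.0755],98.6)
for n in("scene","top"):
    c=cams.camera(n);f=c["frame"].copy()
    o=bot.get_obs()
    for p in([.489,-.257,.084],o["ee_pos"]):
        q=c["camera_matrix"]@(c["R"]@np.array(p)+c["t"]);print(n,(q[:2]/q[2]).round(1))
    a=f[230:370,190:380] if n=="scene" else f[90:230,370:560]
    cv2.imwrite(f"pics/{n}1.png",cv2.resize(a,None,fx=4,fy=4))
E
```

```text
t 2.6 pos [ 0.4911 -0.2561  0.1255] F [0.31 0.85 0.81] shift [ 0.05   -0.0009  0.002 ]
tool y heading 98.56 x [-0.005  0.004 -1.   ]
roll -0.0007 alt 3.141 q6 -36.12618456321886
scene [246.2 293.9]
scene [244.8 280.6]
top [435.2 199.4]
top [441.7 195.6]
```

View pics/scene1.png

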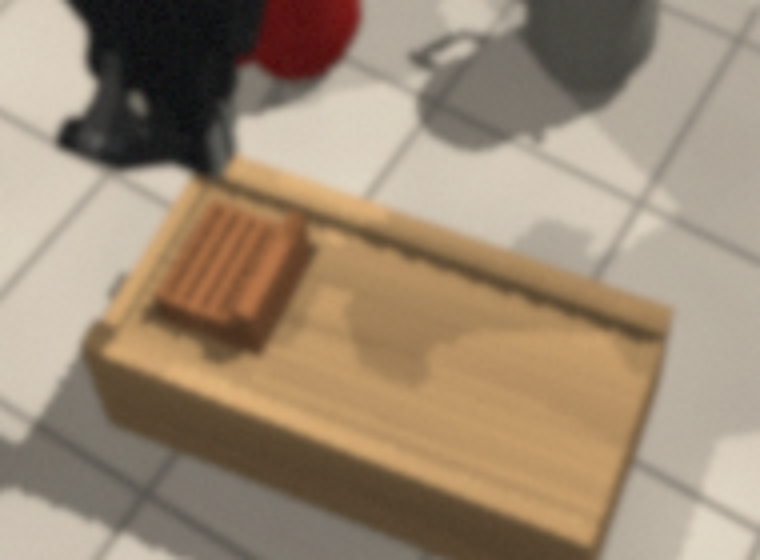

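The tab is clear, centred near crop (230,270). The gripper shows at upper left, with one tip near (215,165). I'd expected it closer to the tab, so I'll check with a wider view.

```bash
python3 - <<'E'
from h import *
o=bot.get_obs();print(o["time"],o["ee_pos"],o["q"].round(2),o["qd"].round(1),o["opening"])
c=cams.camera("scene");f=c["frame"];W=cloud(c);o=bot.get_obs();print(o["time"],o["ee_pos"])
cv2.imwrite("pics/s2.png",cv2.resize(f[130:330,150:410],None,fx=3,fy=3))
dark=(f.max(2)<60)&(c["depth"]>0)&(W[...,2]>.09)&(np.hypot(W[...,0]-.49,W[...,1]+.256)<.1)
P=W[dark]
for z in np.arange(.1,.25,.01):
    k=abs(P[:,2]-z)<.005
    if k.sum():print(z.round(3),k.sum(),P[k].min(0).round(3),P[k].max(0).round(3))
E
```

```text
2.7 [ 0.49279129 -0.25643455  0.13058541] [-2.752e+01  4.840e+00  2.790e+00  8.791e+01  5.000e-02 -3.613e+01] [ 0.3 -1.3  2.2  0.3 -0.  -0.1] -5.715195774946415e-05
2.75 [ 0.49339663 -0.25661594  0.13178153]
0.18 16 [ 0.492 -0.27   0.176] [ 0.501 -0.263  0.184]
0.19 22 [ 0.496 -0.27   0.185] [ 0.502 -0.262  0.195]
0.2 14 [ 0.499 -0.27   0.195] [ 0.501 -0.25   0.205]
0.21 37 [ 0.5   -0.282  0.206] [ 0.508 -0.232  0.215]
0.22 173 [ 0.484 -0.29   0.215] [ 0.51  -0.221  0.225]
0.23 110 [ 0.483 -0.297  0.225] [ 0.511 -0.212  0.235]
0.24 156 [ 0.495 -0.306  0.235] [ 0.512 -0.203  0.245]
```

View pics/s2.png

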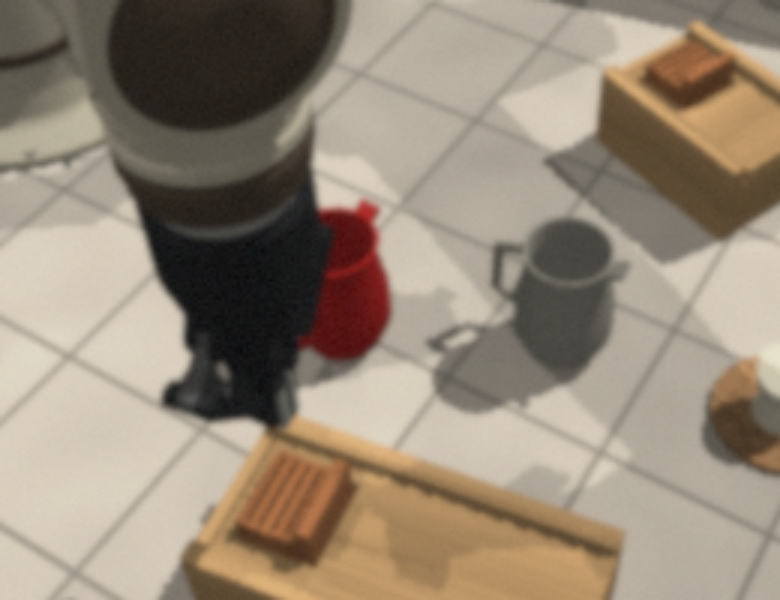

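```bash
python3 - <<'E'
from h import *
o=bot.get_obs();print(o["time"],o["opening"],o["ee_pos"])
c=cams.camera("scene");f=c["frame"];W=cloud(c)
R=Ro.from_euler('xyz',o["tcp_rot"],degrees=True).as_matrix()
m=(c["depth"]>0)&(W[...,2]>.107)&(W[...,2]<.26)&(np.hypot(W[...,0]-.49,W[...,1]+.256)<.12)
P=(W[m]-o["ee_pos"])@R
for x in np.arange(-.12,.03,.01):
    k=abs(P[:,0]-x)<.005
    if k.sum():print(x.round(3),k.sum(),P[k].min(0).round(3),P[k].max(0).round(3))
v,u=np.where(m)
for vv in range(245,280,3): print(vv,[tuple((1000*(W[vv,uu]-o["ee_pos"])@R).astype(int)) if c["depth"][vv,uu]>0 else 0 for uu in range(206,252,5)])
E
```

```text
2.75 -0.00019452712781324906 [ 0.49339663 -0.25661594  0.13178153]
-0.12 189 [-0.125 -0.062 -0.012] [-0.115  0.061  0.017]
-0.11 162 [-0.115 -0.053  0.005] [-0.105  0.052  0.017]
-0.1 121 [-0.105 -0.047 -0.003] [-0.095  0.046  0.017]
-0.09 192 [-0.095 -0.038 -0.012] [-0.085  0.038  0.013]
-0.08 50 [-0.085 -0.031  0.006] [-0.075  0.025  0.013]
-0.07 42 [-0.075 -0.014  0.004] [-0.065  0.006  0.011]
-0.06 48 [-0.064 -0.014  0.001] [-0.055  0.013  0.011]
-0.05 58 [-0.055 -0.014 -0.006] [-0.045  0.014  0.011]
-0.04 18 [-0.045 -0.012  0.005] [-0.037  0.005  0.011]
245 [(np.int64(130), np.int64(114), np.int64(-176)), (np.int64(130), np.int64(117), np.int64(-165)), (np.int64(-142), np.int64(-39), np.int64(-2)), (np.int64(-149), np.int64(-40), np.int64(7)), (np.int64(-144), np.int64(-35), np.int64(10)), (np.int64(-133), np.int64(-26), np.int64(10)), (np.int64(-123), np.int64(-17), np.int64(12)), (np.int64(-119), np.int64(-12), np.int64(16)), (np.int64(-94), np.int64(5), np.int64(11)), (np.int64(100), np.int64(131), np.int64(-70))]
248 [(np.int64(129), np.int64(106), np.int64(-170)), (np.int64
[... 4380 characters left out ...]
4(-96)), (np.int64(130), np.int64(66), np.int64(-86)), (np.int64(131), np.int64(70), np.int64(-77)), (np.int64(58), np.int64(36), np.int64(-36)), (np.int64(59), np.int64(40), np.int64(-28)), (np.int64(54), np.int64(41), np.int64(-17))]
278 [(np.int64(131), np.int64(41), np.int64(-130)), (np.int64(130), np.int64(45), np.int64(-121)), (np.int64(131), np.int64(49), np.int64(-112)), (np.int64(130), np.int64(52), np.int64(-102)), (np.int64(131), np.int64(57), np.int64(-93)), (np.int64(130), np.int64(60), np.int64(-83)), (np.int64(60), np.int64(28), np.int64(-42)), (np.int64(59), np.int64(31), np.int64(-33)), (np.int64(62), np.int64(36), np.int64(-26)), (np.int64(62), np.int64(39), np.int64(-17))]
```

Depth shows the fingers correctly placed sideways (±14 across, ±11 deep). But the visible tips end about 40 mm above the reported TCP. I'll go down in small steps, checking the force, and look again.

Call:
apply_moves(commands=[[0.012,0,0,0,-1],[0.024,0,0,0,-1],[0.034,0,0,0,-1],[0.034,0,0,0,-1],[0.034,0,0,0,-1]])

```text
time: 3.3
ee_pos: [0.4936, -0.2566, 0.0979]
tcp_rot: [-23.2, 89.8, -14.5]
wrist_force: [0.1, -0.1, 0.3]
opening: -0.0
```

```bash
cat > tip.py <<'E'
from h import *
import sys
c=cams.camera("scene");f=c["frame"];W=cloud(c);o=bot.get_obs()
cv2.imwrite(f"pics/{sys.argv[1]}.png",cv2.resize(f[200:370,170:390],None,fx=3.5,fy=3.5))
R=Ro.from_euler('xyz',o["tcp_rot"],degrees=True).as_matrix()
P=(W-o["ee_pos"])@R
m=(c["depth"]>0)&(abs(P[...,1])<.017)&(abs(P[...,2])<.014)&(W[...,2]>.088)&(f.max(2)<110)
Z=np.sort(W[m][:,2]);print("lowest finger z",Z[:8].round(4),"tcp",o["ee_pos"].round(4),"F",o["wrist_force"].round(2),o["time"])
go([.493,-.2565,.0755],98.6)
E
python3 tip.py s3
```

```text
lowest finger z [0.1353 0.1364 0.1386 0.1397 0.1408 0.141  0.141  0.1412] tcp [ 0.4938 -0.2567  0.0984] F [-0.05  0.36 -0.48] 3.35
t 3.35 pos [ 0.4938 -0.2567  0.0984] F [-0.05  0.36 -0.48] shift [ 0.0229  0.0004 -0.0009]
tool y heading 98.63 x [ 0.004 -0.001 -1.   ]
roll 0.0005 alt -3.141 q6 -36.1236462018528
```

View pics/s3.png

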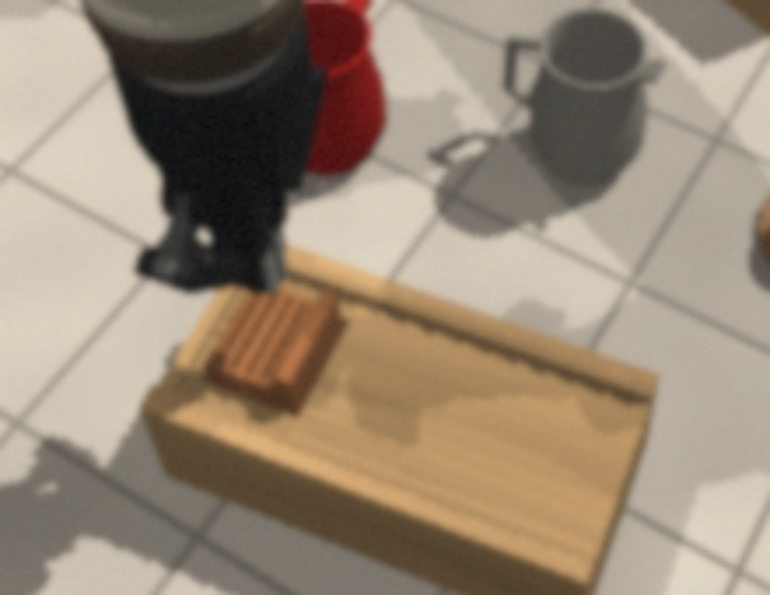

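The picture agrees: the tips hover at about z = 0.136 at (265,285), behind and above the tab at (275,350). The true tips are about 38 mm above the reported TCP, with no lateral offset. I'll keep descending towards contact.

Call:
apply_moves(commands=[[0.012,0,0,0,-1],[0.024,0,0,0,-1],[0.036,0,0,0,-1],[0.042,0,0,0,-1],[0.042,0,0,0,-1],[0.042,0,0,0,-1]])

```text
time: 3.95
ee_pos: [0.494, -0.2568, 0.0564]
tcp_rot: [-25.2, 89.8, -16.6]
wrist_force: [-0.1, -0.1, 0.3]
opening: -0.0003
```

```bash
python3 tip.py s4
```

```text
lowest finger z [0.0882 0.0961 0.0962 0.0972 0.0977 0.0981 0.0988 0.1001] tcp [ 0.4942 -0.2569  0.0567] F [ 0.27 -0.61  0.44] 4.0
t 4.0 pos [ 0.4942 -0.2569  0.0567] F [ 0.27 -0.61  0.44] shift [-0.0188  0.0005 -0.001 ]
tool y heading 98.63 x [ 0.004 -0.001 -1.   ]
roll 0.0005 alt -3.141 q6 -36.12186536418764
```

View pics/s4.png

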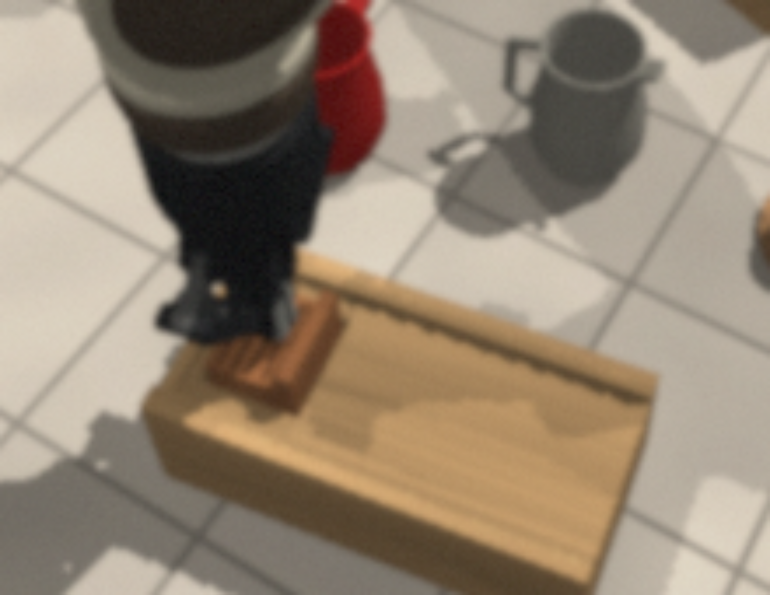

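The fingertip is now just above the tab, behind the lip, at (275,330). Next I'll press down by feel.

Call:
apply_moves(commands=[[0.005,0,0,0,-1],[0.01,0,0,0,-1],[0.014,0,0,0,-1],[0.014,0,0,0,-1],[0.014,0,0,0,-1]])

```text
time: 4.5
ee_pos: [0.4945, -0.257, 0.0431]
tcp_rot: [-27.5, 89.7, -18.9]
wrist_force: [0.7, -1.5, 3.7]
opening: 0.0001
```

Call:
apply_moves(commands=[[0.003,0,0,0,-1],[0.005,0,0,0,-1],[0.005,0,0,0,-1],[0.005,0,0,0,-1]])

```text
time: 4.9
ee_pos: [0.4946, -0.2571, 0.0382]
tcp_rot: [-28.4, 89.7, -19.8]
wrist_force: [-0.4, -0.2, 5.9]
opening: -0.0
```

```bash
python3 - <<'E'
from h import *
go([0.4945+.02*.9888,-.257+.02*.1495,.0385],98.6)
for i in range(4): cams.camera("top");print(bot.get_obs()["wrist_force"].round(2),bot.get_obs()["ee_pos"].round(4))
E
```

```text
t 4.9 pos [ 0.4946 -0.2571  0.0382] F [-0.36 -0.16  5.86] shift [-0.0002  0.0001  0.0199]
tool y heading 98.63 x [ 0.005 -0.002 -1.   ]
roll 0.0005 alt -3.141 q6 -36.11989858250309
[0.06 0.75 3.92] [ 0.4946 -0.2571  0.0383]
[-0.23  0.11  5.58] [ 0.4946 -0.2571  0.0383]
[0.4  0.03 5.25] [ 0.4946 -0.2571  0.0383]
[-0.11 -0.91  4.2 ] [ 0.4946 -0.2571  0.0383]
```

Call:
apply_moves(commands=[[0,0,0.004,0,-1],[0,0,0.008,0,-1],[0,0,0.012,0,-1],[0,0,0.017,0,-1],[0,0,0.022,0,-1],[0,0,0.027,0,-1],[0,0,0.032,0,-1],[0,0,0.037,0,-1],[0,0,0.042,0,-1],[0,0,0.042,0,-1]])

```text
time: 6.1
ee_pos: [0.5369, -0.2507, 0.0385]
tcp_rot: [-26.3, 89.7, -17.7]
wrist_force: [0.6, 0.1, 3.8]
opening: -0.0004
```

```bash
python3 tip.py s5; python3 - <<'E'
from h import *
r=np.array([.0,0,0]);o=bot.get_obs();d=o["ee_pos"]-np.array([.4946,-.2571,.0383]);print("advance",d@[.9888,.1495,0],"cross",d@[-.1495,.9888,0])
E
```

```text
lowest finger z [0.0882 0.0883 0.0887 0.089  0.089  0.0893 0.0898 0.0905] tcp [ 0.5367 -0.2507  0.0386] F [1.18 0.72 4.55] 6.15
t 6.15 pos [ 0.5367 -0.2507  0.0386] F [1.18 0.72 4.55] shift [-0.0372  0.0007 -0.0439]
tool y heading 98.65 x [ 0.006 -0.002 -1.   ]
roll 0.0009 alt -3.141 q6 -33.71005308145891
advance 0.042628501524014206 cross 2.7469090102966142e-05
```

View pics/s5.png

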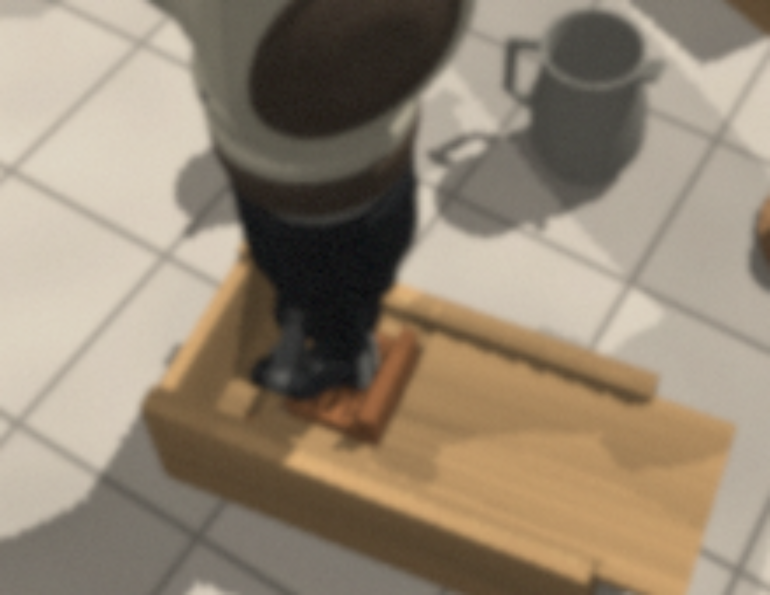

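The cover slides: its far edge at (735,430) now sticks out past the box. I'll carry on to near the stop, still pressing.

Call:
apply_moves(commands=[[0,0,0.006,0,-1],[0,0,0.013,0,-1],[0,0,0.02,0,-1],[0,0,0.027,0,-1],[0,0,0.034,0,-1],[0,0,0.041,0,-1],[0,0,0.048,0,-1],[0,0,0.055,0,-1],[0,0,0.061,0,-1],[0,0,0.066,0,-1],[0,0,0.066,0,-1],[0,0,0.066,0,-1]])

```text
time: 7.35
ee_pos: [0.6024, -0.2407, 0.039]
tcp_rot: [-23.8, 89.6, -15.1]
wrist_force: [0.8, 0.2, 4.4]
opening: -0.0003
```

Call:
apply_moves(commands=[[0,0,0.003,0,-1],[0,0,0.005,0,-1],[0,0,0.005,0,-1]])

```text
time: 7.65
ee_pos: [0.607, -0.24, 0.0389]
tcp_rot: [-25.8, 89.7, -17.1]
wrist_force: [-2.3, -1.7, 4.4]
opening: 0.0003
```

Call:
apply_moves(commands=[[0,0,0.002,0,-1],[0,0,0.004,0,-1],[0,0,0.004,0,-1]])

```text
time: 7.95
ee_pos: [0.6086, -0.2397, 0.0379]
tcp_rot: [-86.4, 89.9, -77.8]
wrist_force: [-11.8, -2.1, 5.7]
opening: 0.0002
```

The stop shows as 12 N along the push. I'll lift straight up, without backing off, so friction can't drag the cover back.

Call:
apply_moves(commands=[[-0.008,0,0,0,-1],[-0.016,0,0,0,-1],[-0.03,0,0,0,-1],[-0.06,0,0,0,-1],[-0.1,0,0,0,-1],[-0.14,0,-0.04,0,-1],[-0.14,0,-0.08,0,-1],[-0.14,0,-0.13,0,-1],[-0.14,0,-0.18,0,-1],[-0.14,0,-0.22,0,-1],[-0.14,0,-0.22,0,-1]])

```text
time: 9.05
ee_pos: [0.3883, -0.2728, 0.1801]
tcp_rot: [-60.1, 89.7, -51.6]
wrist_force: [1.3, -0.8, 0.3]
opening: 0.0003
```

```bash
python3 - <<'E'
from h import *
c=cams.camera("top");s=cams.camera("scene");o=bot.get_obs();print(o["time"],o["ee_pos"],o["wrist_force"])
cv2.imwrite("pics/end.png",np.vstack([s["frame"][100:],c["frame"][:300]]))
u=np.array([.9888,.1495])
for n,q in(("top",c),("scene",s)):
    W=cloud(q);d=q["depth"]>0
    m=d&(W[...,2]>.092)&(W[...,2]<.108)&(abs(W[...,0]-.61)<.05)&(abs(W[...,1]+.24)<.045)
    P=W[m];print(n,"lip",m.sum(),P.mean(0).round(4) if len(P) else"", "moved",(P.mean(0)[:2]-[.5131,-.2536])@u if len(P) else"")
    k=d&(W[...,2]>.06)&(W[...,2]<.08)&(W[...,1]<-.15)&(W[...,1]>-.33)&(W[...,0]>.5)&(W[...,0]<.85)
    print("far edge past near-box ctr",np.percentile((W[k][:,:2]-[.5628,-.247])@u,99.5))
    for j in("short_press","jug_mid"):print(j,[(r["confidence"].__round__(2),np.round(r["rect"])) for r in cams.spot_in(j,n)])
E
```

```text
9.15 [ 0.39125647 -0.27268094  0.17936741] [ 0.83386059 -1.06850799 -0.03488609]
top lip 127 [ 0.6215 -0.2374  0.0971] moved 0.10962158724211642
far edge past near-box ctr 0.22365403072149997
short_press []
jug_mid [(0.6, array([293., 149., 326., 202.])), (0.59, array([324., 225., 378., 264.]))]
scene lip 168 [ 0.6224 -0.2401  0.0978] moved 0.1101340231713465
far edge past near-box ctr 0.2234017367991529
short_press [(0.62, array([367., 144., 396., 166.]))]
jug_mid [(0.88, array([312., 203., 360., 252.])), (0.67, array([245., 199., 279., 247.]))]
```

View pics/end.png

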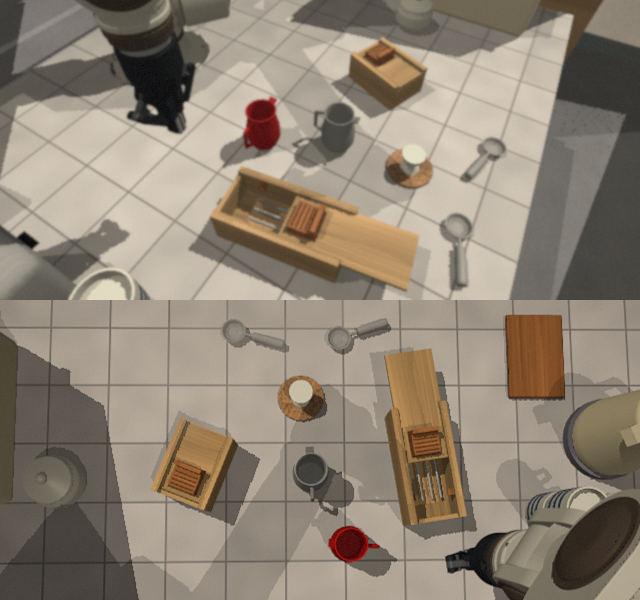

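The cover is fully open with the spoons showing at (432,485). The jugs and the short box haven't moved, and the arm is clear. Handing in.

```bash
python3 -c "
from workcell import bot
print(bot.job_done())"
```

```text
the job is handed in; nothing more can be done
None
```

The long box is open and the job is handed in, at about 9 s of robot time. I pressed its tab about 8 mm down (about 5 N) with the shut fingers, pushed the cover to its stop, then lifted straight off.

- **Cover:** the last depth check has it moved 109.6 mm (top camera) and 110.1 mm (scene camera), out of 110 mm. The push force rose to about 12 N at the stop, and the spoons are visible inside.
- **Everything else:** in the last pictures the milk jug, the red look-alike jug and the short box stand as they did at the start, and the arm touches nothing (wrist force about 1 N, which is noise).
- **Checks that disagreed:** the fingertips sat about 38 mm higher than the reported TCP position, so I did the final press by camera depth and force. The network also missed the short box's tab in the last top picture, though it found it in the scene view.

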